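Fit the relay blocks and set the click dial of the exposure control unit

TASK

Set up the exposure control unit for the next lot: lift its hinged cover until it rests on its stop, plug every loose grey relay block fully home into the sockets (one per socket, any order), and turn the dial to its fifth click clockwise from its first stop, where the pointer meets the long mark. Then close the cover and let go; leave the swab pot and the black canister where they are.

Things in the scene. Friction and masses are not known exactly. Their poses are not given: they have to be found in the camera images.
- unit: the plug-in control unit: a fixed grey base 92 (x) x 190 (y) x 30 mm with a hinged beige cover; origin at the centre of the base's underside, on the work surface; its x axis points from the front (handle side) to the hinge side, y to its left, z up. Under the cover, in a row along y: three rectangular sockets on the left, the dial on the right (70 mm right of the origin; the whole row lies 9 mm in front of it)
- cover (a joint): the cover's hinge, rad: 0 closed, 1.85 open and resting on its stop. The cover is a shell 92 x 190 x 56 mm that sits on the base (its lower rim at z = 31 mm, its top at 87 mm), walls 4 mm, 0.22 kg; hinged along the base's back upper edge. Left alone it falls shut below about 0.8, falls open on to its stop above about 1.2, and may stand still between
- cover_handle (a point): middle of the cover's handle: a round steel bar 10 mm thick, 76 mm long, parallel to the unit's y axis, on two arms 48 mm in front of the cover's front wall; closed, it is 73 mm above the work surface; it swings with the cover. A gripper pointing down can hold it all the way
- cover_hinge (a point): a point on the hinge axis (which runs along the unit's y axis), 46 mm behind the unit's origin and 31 mm up, half-way along the cover
- dial (a joint): the click dial, rad: grows as it turns clockwise seen from above. 0 is its first stop (pointer to the front, hard end stop just behind it), then one click every 0.5236 (30 degrees) up to the seventh; the fifth click is 2.618. A spring holds it in each click; a peak torque of about 0.07 N m carries it over to the next, and let go between two it drops into the nearer
- dial_grip (a point): on the dial's axis, 66 mm above the work surface, the height to grip: a black bar 34 mm long, 13 mm wide, 40 mm tall (its top is 78 mm up) on a disc; at dial 0 the bar lies along the unit's x axis and it turns with the dial. The end with the white line is the pointer; small raised white marks on the base show the stops, and the mark of the fifth click is longer than the others
- socket0 (a point): centre of the mouth of the left socket, 30 mm above the work surface: a rectangular hole 36 mm along the unit's x, 32 mm along its y, 24 mm deep; axes as the unit's (sockets are 42 mm apart along y)
- socket1 (a point): centre of the mouth of the middle socket, 30 mm above the work surface: a rectangular hole 36 mm along the unit's x, 32 mm along its y, 24 mm deep; axes as the unit's (sockets are 42 mm apart along y)
- socket2 (a point): centre of the mouth of the right socket, the one next to the dial, 30 mm above the work surface: a rectangular hole 36 mm along the unit's x, 32 mm along its y, 24 mm deep; axes as the unit's (sockets are 42 mm apart along y)
- relay0_center (a point): centre (half-way up) of a grey relay block, 34 (its x) x 30 (its y) x 60 mm (z, up), 0.12 kg, bottom-heavy, its foot chamfered by 2.5 mm; it stands upright on the surface. All blocks are alike, any block fits any socket, either way round; some may be absent. Home in a socket its centre is 6 mm above the socket's mouth and it stands 36 mm proud
- relay1_center (a point): centre (half-way up) of a grey relay block, 34 (its x) x 30 (its y) x 60 mm (z, up), 0.12 kg, bottom-heavy, its foot chamfered by 2.5 mm; it stands upright on the surface. All blocks are alike, any block fits any socket, either way round; some may be absent. Home in a socket its centre is 6 mm above the socket's mouth and it stands 36 mm proud
- relay2_center (a point): centre (half-way up) of a grey relay block, 34 (its x) x 30 (its y) x 60 mm (z, up), 0.12 kg, bottom-heavy, its foot chamfered by 2.5 mm; it stands upright on the surface. All blocks are alike, any block fits any socket, either way round; some may be absent. Home in a socket its centre is 6 mm above the socket's mouth and it stands 36 mm proud
- swabs: clear pot of swabs, 34 mm across, 92 mm tall, origin under its centre; a bystander
- can: black objective canister, 37 mm across, 57 mm tall, origin under its centre; a bystander

How it is judged:
On the way, in this order (a step that is already met when the one before it is completed fails the run):
1. the cover is open and rests on its stop (at least 1.75 rad) (value of joint cover above 1.75 rad), for 0.3 s.
2. with the cover still open (over 1.6 rad), every relay block is home in a socket and the dial stands in its fifth click (2.618 rad, within 0.15) (value of joint cover above 1.6 rad and value of joint dial between 2.46799 and 2.76799 rad and ((horizontal distance between relay0_center and socket0 below 0.004 m and z of relay0_center in the frame of socket0 below 0.0085 m and angle between the x axis of relay0_center and the x axis of socket0, either way round below 0.12 rad) or (horizontal distance between relay0_center and socket1 below 0.004 m and z of relay0_center in the frame of socket1 below 0.0085 m and angle between the x axis of relay0_center and the x axis of socket1, either way round below 0.12 rad) or (horizontal distance between relay0_center and socket2 below 0.004 m and z of relay0_center in the frame of socket2 below 0.0085 m and angle between the x axis of relay0_center and the x axis of socket2, either way round below 0.12 rad)) and angle between each of relay0_center, relay1_center, relay2_center's own z axis and vertical below 0.08 rad and ((horizontal distance between relay1_center and socket0 below 0.004 m and z of relay1_center in the frame of socket0 below 0.0085 m and angle between the x axis of relay1_center and the x axis of socket0, either way round below 0.12 rad) or (horizontal distance between relay1_center and socket1 below 0.004 m and z of relay1_center in the frame of socket1 below 0.0085 m and angle between the x axis of relay1_center and the x axis of socket1, either way round below 0.12 rad) or (horizontal distance between relay1_center and socket2 below 0.004 m and z of relay1_center in the frame of socket2 below 0.0085 m and angle between the x axis of relay1_center and the x axis of socket2, either way round below 0.12 rad)) and ((horizontal distance between relay2_center and socket0 below 0.004 m and z of relay2_center in the frame of socket0 below 0.0085 m and angle between the x axis of relay2_center and the x axis of socket0, either way round below 0.12 rad) or (horizontal distance between relay2_center and socket1 below 0.004 m and z of relay2_center in the frame of socket1 below 0.0085 m and angle between the x axis of relay2_center and the x axis of socket1, either way round below 0.12 rad) or (horizontal distance between relay2_center and socket2 below 0.004 m and z of relay2_center in the frame of socket2 below 0.0085 m and angle between the x axis of relay2_center and the x axis of socket2, either way round below 0.12 rad))), for 0.3 s.
At the end, for the whole second after the job is handed in: cover closed (under 0.03 rad); dial in its fifth click (2.618 rad, within 0.15); every relay block at rest in a socket, upright within 0.08 rad, squared within 0.12 rad, its centre within 4 mm of the socket's sideways and at most 8.5 mm above its mouth (value of joint cover below 0.03 rad and value of joint dial between 2.46799 and 2.76799 rad and ((horizontal distance between relay0_center and socket0 below 0.004 m and z of relay0_center in the frame of socket0 below 0.0085 m and angle between the x axis of relay0_center and the x axis of socket0, either way round below 0.12 rad) or (horizontal distance between relay0_center and socket1 below 0.004 m and z of relay0_center in the frame of socket1 below 0.0085 m and angle between the x axis of relay0_center and the x axis of socket1, either way round below 0.12 rad) or (horizontal distance between relay0_center and socket2 below 0.004 m and z of relay0_center in the frame of socket2 below 0.0085 m and angle between the x axis of relay0_center and the x axis of socket2, either way round below 0.12 rad)) and angle between each of relay0_center, relay1_center, relay2_center's own z axis and vertical below 0.08 rad and ((horizontal distance between relay1_center and socket0 below 0.004 m and z of relay1_center in the frame of socket0 below 0.0085 m and angle between the x axis of relay1_center and the x axis of socket0, either way round below 0.12 rad) or (horizontal distance between relay1_center and socket1 below 0.004 m and z of relay1_center in the frame of socket1 below 0.0085 m and angle between the x axis of relay1_center and the x axis of socket1, either way round below 0.12 rad) or (horizontal distance between relay1_center and socket2 below 0.004 m and z of relay1_center in the frame of socket2 below 0.0085 m and angle between the x axis of relay1_center and the x axis of socket2, either way round below 0.12 rad)) and ((horizontal distance between relay2_center and socket0 below 0.004 m and z of relay2_center in the frame of socket0 below 0.0085 m and angle between the x axis of relay2_center and the x axis of socket0, either way round below 0.12 rad) or (horizontal distance between relay2_center and socket1 below 0.004 m and z of relay2_center in the frame of socket1 below 0.0085 m and angle between the x axis of relay2_center and the x axis of socket1, either way round below 0.12 rad) or (horizontal distance between relay2_center and socket2 below 0.004 m and z of relay2_center in the frame of socket2 below 0.0085 m and angle between the x axis of relay2_center and the x axis of socket2, either way round below 0.12 rad)) and linear speed of each of relay0, relay1, relay2 below 0.02 m/s and velocity of joint cover below 0.05 rad/s); the robot touches nothing.
It fails at once if the swab pot or the black canister is pushed more than 5 cm away (distance of any of swabs, can from where it was at the start of the episode above 0.05 m).
Of relay0, relay1, relay2 only 2 to 3 are there at a start; the rules pass over those that are not, and their reading is None.
At some moment in a run one of relay0, relay1, relay2 may be knocked a few centimetres aside while the robot is not near it.
It also fails if it takes over 210 s, if anything falls off the work surface, if the arm or the gripper's body presses on something with over 40 N, if the wrist force passes 120 N, or if a joint passes its speed limit or range.

ROBOT

A 7-joint arm with a two-finger parallel gripper is mounted at the origin on a cart in front of the work surface, level with it; the furniture and walls round the work are solid. World frame = base frame: x ahead of the robot, y to its left, z up, the work surface at z = 0. Lengths are in m, angles in rad, forces in N, time in s.
With the tool pointing down it reaches from about 0.35 to 0.9 m from the base axis. Payload 19.9 kg.
Tool frame: the origin (TCP) lies between the finger pads; the fingertips stand 8 mm ahead of it and the grasp point (between the pads) lies 11 mm behind it (bot.tcp_to_tips is the y of the fingertips in the tool frame, in m); y points along the fingers, z is the direction in which the jaws open and shut, and the axes are right-handed (so a half turn about y gives the same grasp; the last joint's range is limited). The gripper opens to 85 mm and grips with 20 to 120 N. Pads are 22 mm wide; open, the fingers measure 114 mm over their backs; the gripper's body (76 mm by 85 mm) begins 54 mm behind the grasp point. The pads swing forward as they close: fully open they stand 13 mm farther back than shut.
Start: joints at [-1.222, 0.417, -0.01, 1.614, 0.005, 1.111, -0.053], TCP at [0.238, 0.578, 0.239] pointing down, gripper open.
Joint ranges: [-2.81, 2.81], [-0.39, 2.02], [-1.27, 1.25], [0.06, 2.57], [-1.19, 4.33], [0.19, 2], [-2.82, 2.82]. Speed limits (rad/s): [1.89, 1.89, 2.39, 2.39, 3.01, 3.01, 3.01].

INTERFACE

Orientations are given as [roll, pitch, yaw] about the fixed x, y, z axes, in that order (R = Rz(yaw) Ry(pitch) Rx(roll)).
In Python, from plant import bot gives the robot as it stands. Calls block until the motion is done:
- bot.move_pose(position, orientation): joint-space move of the TCP to a pose.
- bot.move_l(position, velocity=0.15, rotation=None, force_limit=None): straight line of the TCP; rotation=None keeps the orientation; velocity is the mean speed in m/s. With force_limit (N) it stops when the force on the tool has changed by that much, and returns True; else False.
- bot.movej(angles): joint-space move.
- bot.set_gripper(opening, newtons=None): finger opening in m; newtons is the grip in N (None keeps the last); returns when the fingers have stopped.
- bot.sleep(seconds).
- bot.inverse_kinematics(position, orientation): joint angles nearest the present ones, or None.
- bot.read_state(): the state.
- bot.get_image(name): name is "scene" or "top" or "wrist"; returns (picture, depth): 384x512x3 uint8, red, green, blue; 384x512 float32, m along the optical axis (not along the pixel's ray), 0 where there is no reading.
- bot.get_calibration(name): a dict with "camera_matrix" (3x3 intrinsics, pixels), "T" (4x4, takes a point from camera to world coordinates). Camera axes: x right, y up, looking along -z (the intrinsics and any distortion apply to the point x, -y, -z); pixel columns grow to the right and rows downward; lengths in m; the calibration is good to about 2 mm. A picture is of the moment at which its call begins: read the wrist's pose just before it. get_calibration takes no time and is no camera call; for the wrist camera it gives the pose at the moment of the call.
A pose or a line that the arm cannot do raises bot.IKError and nothing moves.
- bot.job_done(): hands the job in, once; it reports no verdict.
Trained networks look in the newest picture that a camera, given by its name, has taken for a name from the list of things; names that differ only in an ending like _2 or _b are one class to them, and where a whole thing is asked for, a point or a joint stands for the part that bears it (a point fixed in the world has none). Each returns a list of dicts, best first, with "confidence" (0 to 1); they miss things now and then, are a little off and sometimes report something else, mostly with a low value. They report only what shows in the picture. A call takes as long as a camera call.
- bot.regions_of(camera, query): "mask" (384x512 bool, what is visible of it) and "box" ([left, top, width, height] in pixels, round what is visible of it).
The state is a dict: "clock": time; "joints": joint angles; "joint_vel": joint speeds; "tau": joint torques, N m; "tool_pos": TCP position; "ee_rot": TCP orientation; "wrist_force": force on the tool from outside, world axes, zero at the start; "ft_torque": the same for the moment, N m; "opening": finger opening in m.
Only numpy, scipy, OpenCV 4.12 (cv2) and the standard library are available. Lean on these libraries where they do the work, as an engineer would, in place of code of your own. Each camera call takes 0.05 s, during which the arm holds its last target. There are 200 camera calls.

## Working session

There is one attempt and no reset: what is moved stays moved. The work goes in short steps, each a Python script; the robot and the scene stay as the last script left them, time stands still between calls to the robot, and variables do not carry over. Pictures are saved under pics/ and viewed, about 12 in all and at most 16, crops included, and the job is handed in when it is done.

```bash
mkdir -p pics; ls; cat > h.py <<'E'
import numpy as np, cv2
from plant import bot
def cloud(name):
    c=bot.get_calibration(name); im,d=bot.get_image(name)
    return im,d,c
def world(d,c,K=None):
    K=np.array(c["camera_matrix"]);T=np.array(c["T"])
    v,u=np.mgrid[0:d.shape[0],0:d.shape[1]]
    x=(u-K[0,2])/K[0,0]*d; y=(v-K[1,2])/K[1,1]*d
    P=np.stack([x,-y,-d,np.ones_like(d)],-1)@T.T
    return P[...,:3]
def save(im,fn): cv2.imwrite("pics/"+fn,im[...,::-1])
E
python3 - <<'E'
from h import *
ims=[]
for n in ["scene","top"]:
    im,d,c=cloud(n); ims.append(im)
    print(n,{k:np.round(v,3).tolist() for k,v in c.items() if k!="x"})
    P=world(d,c); ok=d>0
    for q in ["unit","relay0_center","swabs","can","cover_handle","dial"]:
        for r in bot.regions_of(n,q)[:4]:
            m=r["mask"]&ok
            if m.sum()<5: continue
            p=P[m]; print(q,round(r["confidence"],2),r["box"],m.sum(),np.median(p,0).round(3),np.percentile(p,3,axis=0).round(3),np.percentile(p,97,axis=0).round(3))
    np.savez(n+".npz",im=im,d=d,P=P)
save(np.vstack(ims)[:, :],"a.png")
print(bot.read_state())
E
```

```text
pics
scene {'camera_matrix': [[461.664, 0.0, 253.302], [0.0, 461.664, 188.976], [0.0, 0.0, 1.0]], 'T': [[0.736, 0.502, -0.454, -0.084], [-0.677, 0.56, -0.477, -0.574], [0.015, 0.659, 0.752, 1.06], [0.0, 0.0, 0.0, 1.0]]}
unit 0.84 [203.8, 160.8, 55.8, 73.6] 2344 [0.445 0.057 0.089] [ 0.381 -0.01   0.011] [0.547 0.15  0.094]
relay0_center 0.59 [202.2, 163.4, 51.2, 62.7] 2142 [0.452 0.067 0.09 ] [ 0.383 -0.008  0.038] [0.544 0.157 0.094]
relay0_center 0.56 [144.7, 168.4, 16.5, 19.0] 261 [0.333 0.293 0.047] [0.318 0.284 0.006] [0.353 0.368 0.066]
cover_handle 0.85 [203.4, 162.9, 54.4, 63.7] 2147 [0.454 0.067 0.09 ] [ 0.383 -0.007  0.04 ] [0.545 0.156 0.094]
cover_handle 0.15 [145.5, 166.8, 15.8, 21.2] 245 [0.331 0.293 0.051] [0.318 0.284 0.014] [0.352 0.314 0.066]
top {'camera_matrix': [[391.472, 0.0, 263.042], [0.0, 391.472, 194.627], [0.0, 0.0, 1.0]], 'T': [[-0.047, 0.979, -0.199, 0.292], [-0.999, -0.045, 0.012, 0.038], [0.003, 0.199, 0.98, 1.096], [0.0, 0.0, 0.0, 1.0]]}
unit 0.89 [213.6, 172.1, 70.9, 73.3] 3009 [0.463 0.072 0.087] [ 0.387 -0.011  0.005] [0.546 0.151 0.091]
relay0_cent
[... 628 characters left out ...]
09] [0.353 0.312 0.064]
{'clock': 0.7, 'joints': array([-1.22150859,  0.41735916, -0.01031233,  1.61358959,  0.00470362,
        1.11067731, -0.05300894]), 'joint_vel': array([ 0.00069598, -0.00092189, -0.00010024, -0.00032155,  0.00118178,
        0.00096497,  0.00018456]), 'tau': array([-5.57040930e-04, -8.64058185e+01,  6.77678045e-01, -4.35170782e+01,
        1.90903380e-02,  2.04501368e-03, -1.96420314e-05]), 'tool_pos': array([0.23806191, 0.57788075, 0.23928992]), 'ee_rot': array([-1.57080387e+00, -3.48497745e-05, -3.90780761e-01]), 'wrist_force': array([-0.85244861,  0.11628586,  0.25366835]), 'ft_torque': array([-0.00821589, -0.02282645, -0.00743124]), 'opening': 0.08529334670513242}
```

```bash
python3 - <<'E'
import cv2
a=cv2.imread("pics/a.png"); s=a[:384];t=a[384:]
cv2.imwrite("pics/b.png",cv2.resize(t[90:330,110:420],(775,600),interpolation=cv2.INTER_CUBIC))
cv2.imwrite("pics/c.png",cv2.resize(s[80:320,90:400],(775,600),interpolation=cv2.INTER_CUBIC))
E
```

```text
(no output)
```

View pics/b.png

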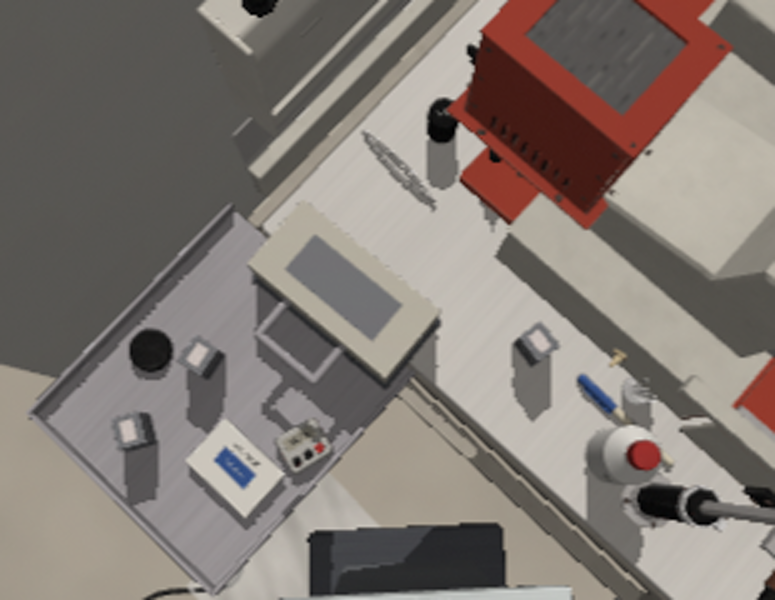

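View pics/c.png

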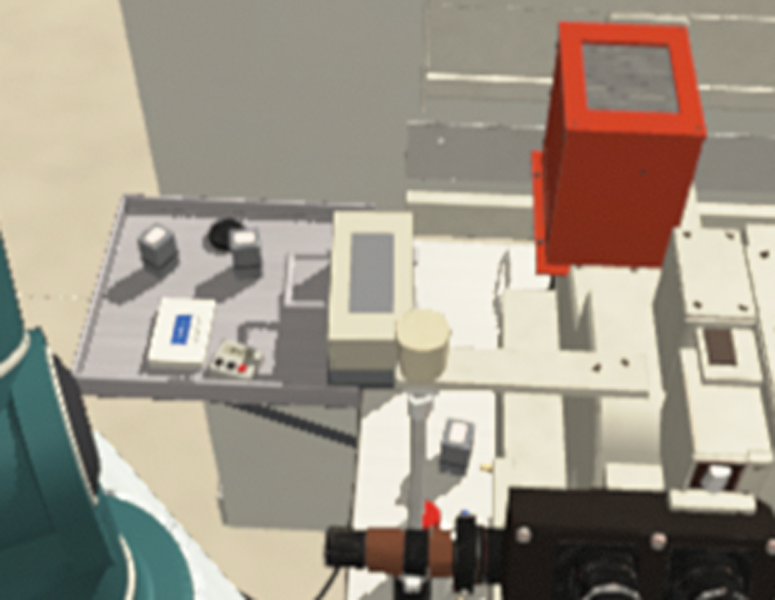

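The top view shows the closed unit at crop (345,290) with its handle to the lower left. There are two blocks in the tray at (200,357) and (133,430), one on the bench at (535,343), and a black cylinder at each of (150,350) and (440,120). Next I'll measure these from the depth clouds of both cameras.

```bash
python3 - <<'E'
from h import *
from scipy import ndimage as ni
for n in ["top","scene"]:
    z=np.load(n+".npz"); P=z["P"];d=z["d"];im=z["im"].astype(int)
    ok=(d>0)&(np.abs(P[...,0]-0.45)<0.3)&(np.abs(P[...,1]-0.05)<0.4)
    # cover top
    m=ok&(P[...,2]>0.08)&(P[...,2]<0.1)
    l,k=ni.label(m); s=ni.sum(m,l,range(1,k+1))
    for i in np.argsort(s)[::-1][:3]:
        p=P[l==i+1]; print(n,"z.087",int(s[i]),cv2.minAreaRect((p[:,:2]*1000).astype(np.float32)),p[:,2].mean().round(4))
    m=ok&(P[...,2]>0.05)&(P[...,2]<0.07)
    l,k=ni.label(m); s=ni.sum(m,l,range(1,k+1))
    for i in np.argsort(s)[::-1][:9]:
        if s[i]<25: continue
        p=P[l==i+1]; r=cv2.minAreaRect((p[:,:2]*1000).astype(np.float32)); vu=np.argwhere(l==i+1).mean(0).round()
        print(n,"z.06",int(s[i]),np.round(r[0],1),np.round(r[1],1),round(r[2],1),np.median(p[:,2]).round(4),vu,im[l==i+1].mean(0).round())
z=np.load("top.npz");P=z["P"];z2=np.load("scene.npz")["P"]
H=np.full((110,110),-1.)
for Q in (P,z2):
    q=Q.reshape(-1,3); i=((q[:,0]-0.1)/0.007).astype(int); j=((0.45-q[:,1])/0.007).astype(int); o=(i>=0)&(i<110)&(j>=0)&(j<110)&(q[:,2]<0.8)
    np.maximum.at(H,(i[o],j[o]),q[o,2])
g=cv2.applyColorMap(np.clip(H/0.4*255,0,255).astype(np.uint8),cv2.COLORMAP_JET); g[H<-0.05]=0
g=cv2.resize(g[::-1],(550,550),interpolation=cv2.INTER_NEAREST)
for x in np.arange(.2,.86,.1):
    cv2.putText(g,f"{x:.1f}",(0,int(550-(x-.1)/.007*5)),0,.4,(255,255,255)); 
for y in np.arange(-.3,.41,.1): cv2.putText(g,f"{y:.1f}",(int((.45-y)/.007*5),545),0,.4,(255,255,255))
cv2.imwrite("pics/d.png",g)
E
```

```text
top z.087 2501 ((473.092529296875, 67.422607421875), (190.2290802001953, 91.89791870117188), 47.721317291259766) 0.0871
top z.087 319 ((524.3716430664062, 268.632080078125), (4.193307876586914, 351.3282470703125), 44.79214096069336) 0.09
top z.087 132 ((286.8981628417969, -211.9315185546875), (58.317752838134766, 48.75111389160156), 3.1189169883728027) 0.0941
top z.06 167 [336.4 297.7] [34.4 30.2] 12.8 0.0597 [262. 162.] [130. 126. 126.]
top z.06 163 [464.2 329.5] [  3. 180.] 45.0 0.0601 [214. 150.] [86. 84. 81.]
top z.06 151 [412.1 224.6] [30.1 33.4] 54.6 0.0598 [232. 189.] [135. 131. 131.]
top z.06 150 [ 409.3 -138. ] [33.6 30.3] 33.8 0.0605 [226. 326.] [142. 138. 137.]
top z.06 138 [591.5 201.7] [  3.7 173.4] 44.6 0.0593 [167. 195.] [85. 84. 80.]
top z.06 104 [670.6 -49.9] [35.5 29.5] 8.8 0.0565 [135. 287.] [35. 32. 31.]
top z.06 101 [ 447.5 -155.4] [162.7   2.2] 44.8 0.0614 [212. 332.] [86. 84. 78.]
top z.06 58 [ 280.  -308.5] [86.7  5. ] 42.3 0.0613 [272. 394.] [88. 85. 79.]
top z.06 33 [ 612.2 -108.9] [37.4  9. ] 43.8 0.0534 [153. 309.] [84. 37. 30.]
scene z.087 1661 ((471.0136
[... 214 characters left out ...]
2
scene z.087 61 ((229.14776611328125, -256.8787536621094), (11.1429443359375, 31.52301597595215), 41.15901565551758) 0.0896
scene z.06 661 [566.7 233. ] [ 12.3 468.2] 45.0 0.0597 [150. 225.] [148. 145. 133.]
scene z.06 164 [ 409.4 -134. ] [36.7 30.1] 34.7 0.0625 [254. 273.] [179. 175. 168.]
scene z.06 131 [336.9 302.3] [37.4 34. ] 14.0 0.062 [175. 152.] [163. 159. 154.]
scene z.06 120 [411.8 228.7] [38.4 32.6] 51.5 0.0629 [176. 188.] [163. 159. 154.]
scene z.06 114 [403.2   6.7] [ 7.  70.8] 48.6 0.0602 [222. 235.] [132. 127. 111.]
scene z.06 58 [ 229.8 -257.6] [12.9 32.1] 46.3 0.0581 [333. 254.] [31. 29. 27.]
scene z.06 26 [ 444.9 -153.4] [74.6  0.5] 44.9 0.0636 [250. 288.] [145. 141. 127.]
```

View pics/d.png

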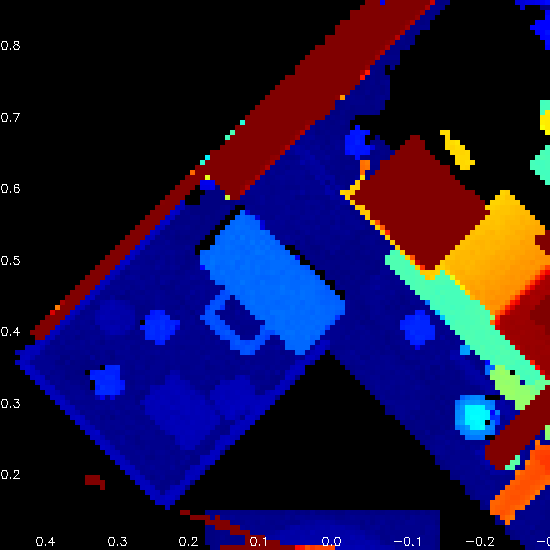

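```bash
cat >> h.py <<'E'
U0=np.array([0.472,0.070]); UY=np.radians(-42.1)
def unit2w(x,y,z=0,o=U0,a=UY):
    return np.array([o[0]+x*np.cos(a)-y*np.sin(a), o[1]+x*np.sin(a)+y*np.cos(a), z])
def w2unit(P,o=U0,a=UY):
    q=np.asarray(P,float).copy(); dx=q[...,0]-o[0];dy=q[...,1]-o[1]
    q[...,0]=dx*np.cos(a)+dy*np.sin(a); q[...,1]=-dx*np.sin(a)+dy*np.cos(a); return q
DOWN=lambda yaw:[-np.pi/2,0,yaw]
def ik(p,yaw):
    r=[]
    for y in (yaw,yaw-np.pi,yaw+np.pi):
        if abs(y)>2*np.pi: continue
        q=bot.inverse_kinematics(list(p),DOWN(y))
        if q is not None: r.append((y,np.round(q,2)))
    return r
E
python3 - <<'E'
from h import *
for n in ("top","scene"):
    P=np.load(n+".npz")["P"].reshape(-1,3); q=w2unit(P)
    for y0 in (-.15,-.1,-.05,0,.05,.1):
        m=(q[:,1]>y0)&(q[:,1]<y0+.05)&(q[:,0]>0.052)&(q[:,0]<.35)
        print(n,y0,[(round(h,2),round(q[m&(q[:,2]>h)&(q[:,2]<h+.05),0].min(initial=9),3)) for h in np.arange(.05,.6,.05)])
c=bot.get_calibration("wrist"); s=bot.read_state(); T=np.array(c["T"]); print(np.round(T,3))
print("cam in tool xy:",T[:3,3]-s["tool_pos"])
for nm,p,yaw in [("hand closed",unit2w(-.094,0,.085),UY+np.pi/2),("1.2",unit2w(.035,0,.19),UY+np.pi/2),("1.85",unit2w(.125,0,.165),UY+np.pi/2),("dial",unit2w(-.009,-.07,.08),UY),("s0",unit2w(-.009,.042,.08),UY),("s0b",unit2w(-.009,.042,.08),UY+np.pi/2),
 ("A",[.3365,.3,.06],.2),("A",[.3365,.3,.06],.2+np.pi/2),("C",[.409,-.136,.06],.6),("C",[.409,-.136,.06],.6+np.pi/2),("view",unit2w(-.12,0.02,.33),UY+np.pi/2),("viewA",[.36,.27,.3],.2)]: print(nm,np.round(p,3),[(round(a,2),b) for a,b in ik(p,yaw)])
E
```

```text
top -0.15 [(np.float64(0.05), np.float64(0.134)), (np.float64(0.1), np.float64(0.134)), (np.float64(0.15), np.float64(0.134)), (np.float64(0.2), np.float64(9.0)), (np.float64(0.25), np.float64(0.156)), (np.float64(0.3), np.float64(0.165)), (np.float64(0.35), np.float64(0.165)), (np.float64(0.4), np.float64(0.165)), (np.float64(0.45), np.float64(9.0)), (np.float64(0.5), np.float64(9.0)), (np.float64(0.55), np.float64(9.0))]
top -0.1 [(np.float64(0.05), np.float64(0.181)), (np.float64(0.1), np.float64(9.0)), (np.float64(0.15), np.float64(0.138)), (np.float64(0.2), np.float64(9.0)), (np.float64(0.25), np.float64(0.159)), (np.float64(0.3), np.float64(0.166)), (np.float64(0.35), np.float64(0.168)), (np.float64(0.4), np.float64(0.167)), (np.float64(0.45), np.float64(9.0)), (np.float64(0.5), np.float64(9.0)), (np.float64(0.55), np.float64(9.0))]
top -0.05 [(np.float64(0.05), np.float64(0.184)), (np.float64(0.1), np.float64(9.0)), (np.float64(0.15), np.float64(9.0)), (np.float64(0.2), np.float64(9.0)), (np.float64(0.25), np.float64(0.161)), (np.float64(0.3), np.float64(0.169)), (np.float64(0
[... 6384 characters left out ...]
09 -0.136  0.06 ] [(2.17, array([-0.62,  0.65,  1.08,  2.24, -0.88,  0.77, -1.47])), (-0.97, array([-0.51,  0.55,  0.92,  2.24, -0.71,  0.68,  1.52])), (5.31, array([-0.51,  0.55,  0.92,  2.24, -0.71,  0.68,  1.52]))]
view [0.396 0.165 0.33 ] [(np.float64(0.84), array([-0.63, -0.03,  0.16,  1.95,  0.01,  1.22,  1.93])), (np.float64(-2.31), array([-0.96, -0.05,  0.48,  1.96,  0.02,  1.22, -1.22])), (np.float64(3.98), array([-0.96, -0.05,  0.48,  1.96,  0.02,  1.22, -1.22]))]
viewA [0.36 0.27 0.3 ] [(0.2, array([-0.77,  0.04,  0.06,  1.95, -0.  ,  1.15,  1.06])), (-2.94, array([-1.19,  0.03,  0.49,  1.96, -0.02,  1.15, -2.06])), (3.34, array([-1.19,  0.03,  0.49,  1.96, -0.02,  1.15, -2.06]))]
```

```bash
python3 - <<'E'
from h import *
bot.move_l([0.22,0.40,0.33]); 
bot.move_pose([0.36,0.19,0.33],DOWN(UY)); bot.sleep(.3)
im,d,c=cloud("wrist"); save(im,"e.png"); P=world(d,c); np.savez("w1.npz",im=im,d=d,P=P)
print(np.round(c["camera_matrix"],1).tolist(), bot.read_state()["tool_pos"],bot.tcp_to_tips)
E
```

```text
[[287.9, 0.0, 254.4], [0.0, 287.9, 193.8], [0.0, 0.0, 1.0]] [0.35983499 0.19044278 0.3299446 ] 0.008
```

View pics/e.png

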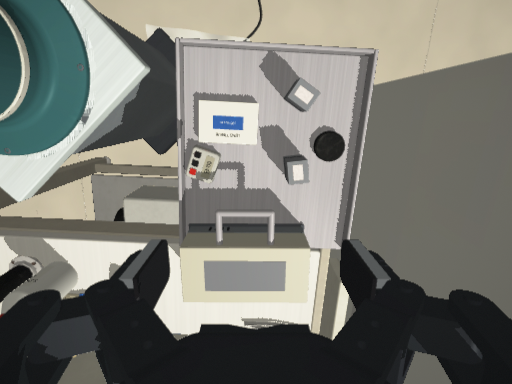

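The wrist view shows the handle bar at (245,214), the cover top at (245,265), blocks at (303,94) and (296,170), and a black disc at (329,146).

```bash
cat >> h.py <<'E'
from scipy import ndimage as ni
def tops(P,d,lo=.05,hi=.07,box=(.1,.7,-.25,.45),nmin=60):
    ok=(d>0)&(P[...,0]>box[0])&(P[...,0]<box[1])&(P[...,1]>box[2])&(P[...,1]<box[3])&(P[...,2]>lo)&(P[...,2]<hi)
    l,k=ni.label(ok); out=[]
    for i in range(1,k+1):
        m=l==i
        if m.sum()<nmin: continue
        p=P[m]; (cx,cy),(w,h),a=cv2.minAreaRect((p[:,:2]*1000).astype(np.float32))
        if w<h: w,h,a=h,w,a+90
        out.append((m.sum(),round(cx/1000,4),round(cy/1000,4),round(w,1),round(h,1),round((a+90)%180-90,1),np.median(p[:,2]).round(4),np.argwhere(m).mean(0).round().tolist()))
    return sorted(out,key=lambda t:-t[0])
E
python3 - <<'E'
from h import *
z=np.load("w1.npz");P=z["P"];d=z["d"]
for lo,hi in((.05,.07),(.08,.095),(.069,.083)):
    print(lo)
    for t in tops(P,d,lo,hi)[:6]: print(t)
q=w2unit(P); m=(d>0)&(q[...,0]<-.06)&(q[...,0]>-.13)&(abs(q[...,1])<.05)&(q[...,2]>.06)&(q[...,2]<.1)
p=q[m];b=p[p[:,0]<np.percentile(p[:,0],30)]; print("handle",np.median(p,0),p.min(0),p.max(0)); 
h,e=np.histogram(p[:,0],20); print(h,e.round(3))
E
```

```text
0.05
(np.int64(1013), 0.481, 0.3144, 237.1, 4.5, -45.7, np.float64(0.0602), [160.0, 377.0])
(np.int64(625), 0.3345, 0.3017, 34.0, 30.4, 13.1, np.float64(0.0603), [94.0, 303.0])
(np.int64(521), 0.4102, 0.2288, 34.1, 30.1, -35.8, np.float64(0.0602), [171.0, 297.0])
(np.int64(275), 0.2784, -0.1924, 53.6, 18.6, 16.4, np.float64(0.0591), [282.0, 44.0])
(np.int64(250), 0.4374, 0.1015, 68.4, 1.9, 47.9, np.float64(0.06), [239.0, 245.0])
(np.int64(202), 0.2374, -0.2354, 29.8, 12.3, -5.6, np.float64(0.0594), [284.0, 7.0])
0.08
(np.int64(7181), 0.4711, 0.0713, 190.4, 92.7, 47.8, np.float64(0.0871), [273.0, 244.0])
(np.int64(897), 0.4799, 0.3155, 232.4, 2.8, -45.2, np.float64(0.0877), [161.0, 386.0])
(np.int64(149), 0.2662, -0.194, 34.1, 6.0, 44.2, np.float64(0.0878), [290.0, 24.0])
0.069
(np.int64(1308), 0.418, 0.1194, 189.2, 54.6, 47.9, np.float64(0.077), [230.0, 244.0])
(np.int64(788), 0.4812, 0.3143, 235.8, 3.0, -45.2, np.float64(0.0761), [161.0, 382.0])
(np.int64(148), 0.2695, -0.1918, 38.5, 8.9, 33.2, np.float64(0.0758), [286.0, 33.0])
(np.int64(77), 0.2465, -0.2382, 25.3, 6.4, -41.4, np.float64(0.0738), [293.0, 2.0])
handle [-0.09294285 -0.00160273  0.07708694] [-0.10050904 -0.04252023  0.0705757 ] [-0.06017928  0.04348863  0.08015257]
[100 102  83  82  30  20  19  19  17  19  16  15  19  20  16  19  17  17
  15  20] [-0.101 -0.098 -0.096 -0.094 -0.092 -0.09  -0.088 -0.086 -0.084 -0.082
 -0.08  -0.078 -0.076 -0.074 -0.072 -0.07  -0.068 -0.066 -0.064 -0.062
 -0.06 ]
```

```bash
sed -i 's/^U0=.*/U0=np.array([0.4711,0.0713]); UY=np.radians(-42.15)/' h.py; cat >> h.py <<'E'
def handle(th,dz=-.011,y=0):
    a=np.arctan2(42,140)+th; return unit2w(.046-.1462*np.cos(a),y,.031+.1462*np.sin(a)+dz)
def F(): s=bot.read_state(); return np.round(s["wrist_force"],1),round(s["opening"],4),np.round(s["tool_pos"],3),round(s["clock"],1)
E
python3 - <<'E'
from h import *
Y=UY+np.pi/2; p=handle(0)
bot.move_pose(list(p+[0,0,.12]),DOWN(Y)); bot.set_gripper(.036,40)
print(bot.move_l(list(p),.1,force_limit=15),F())
bot.set_gripper(0.0,40); print(F())
for th in np.arange(.1,1.46,.075):
    bot.move_l(list(handle(th)),.12)
    print(round(th,2),F())
E
```

```text
False (array([-0.1,  1.3,  0.7]), 0.036, array([0.402, 0.135, 0.062]), 7.1)
(array([ 5.8, -8.2,  0.7]), 0.0088, array([0.403, 0.134, 0.063]), 7.4)
0.1 (array([ 8.5, -7.8, -6.5]), 0.0082, array([0.406, 0.13 , 0.076]), 7.7)
0.18 (array([ 7.5, -7.2, -6.3]), 0.0081, array([0.409, 0.127, 0.086]), 8.0)
0.25 (array([ 6.4, -5.5, -5.2]), 0.0086, array([0.413, 0.124, 0.096]), 8.2)
0.32 (array([ 6. , -3.6, -5.9]), 0.0084, array([0.417, 0.12 , 0.105]), 8.5)
0.4 (array([ 4.9, -2.6, -4.3]), 0.0079, array([0.422, 0.116, 0.113]), 8.7)
0.47 (array([ 0.7,  1.2, -1.2]), 0.0083, array([0.427, 0.111, 0.121]), 9.0)
0.55 (array([-4. ,  4. ,  3.8]), 0.0084, array([0.432, 0.106, 0.129]), 9.2)
0.62 (array([-8.8,  4.6, 11.1]), 0.0083, array([0.438, 0.101, 0.136]), 9.5)
0.7 (array([-8.1,  4.9, 12.4]), 0.0085, array([0.445, 0.095, 0.142]), 9.7)
0.77 (array([-8.8,  3.6, 12.2]), 0.0083, array([0.452, 0.088, 0.148]), 10.0)
0.85 (array([-5.9,  2.5, 11.7]), 0.0083, array([0.46 , 0.082, 0.153]), 10.2)
0.92 (array([-4.2,  1.4, 10.2]), 0.0085, array([0.467, 0.075, 0.157]), 10.5)
1.0 (array([-2.5,  0.6,  7.6]), 0.0087, array([0.475, 0.068, 0.16 ]), 10.7)
1.07 (array([-5.8, -0.3, 16.1]), 0.0085, array([0.483, 0.061, 0.163]), 11.0)
1.15 (array([-1.9, -0.4, 11.2]), 0.008, array([0.491, 0.053, 0.165]), 11.2)
1.22 (array([0. , 1.2, 3.8]), 0.0085, array([0.499, 0.046, 0.166]), 11.5)
1.3 (array([-1.3, -1. , 11.9]), 0.0086, array([0.508, 0.039, 0.166]), 11.7)
1.37 (array([ 0.8, -0.4,  7.6]), 0.0081, array([0.516, 0.031, 0.165]), 12.0)
1.45 (array([ 1.1, -0.2,  3. ]), 0.0084, array([0.523, 0.024, 0.164]), 12.2)
```

```bash
python3 - <<'E'
from h import *
bot.set_gripper(.03); print(F())
p=handle(1.45); bot.move_l(list(p+[0,0,.06]),.15); 
bot.move_l(list(unit2w(-.04,0,.3)),.3)
bot.move_pose(list(unit2w(-.15,-.02,.30)),DOWN(UY)); bot.sleep(.3)
im,d,c=cloud("wrist"); P=world(d,c); np.savez("w2.npz",im=im,d=d,P=P)
save(cv2.resize(im[140:300,150:360],(788,600),interpolation=cv2.INTER_CUBIC),"f.png"); print(F())
q=w2unit(P)
for lo,hi in((.05,.07),(.07,.085)):
    for t in tops(P,d,lo,hi,nmin=40): print(t, w2unit([t[1],t[2],0]).round(4))
im,d,c=cloud("top"); q=w2unit(world(d,c)); m=(d>0)&(abs(q[...,1])<.1)&(q[...,0]>0)&(q[...,0]<.14)&(q[...,2]>.09)&(q[...,2]<.2)
print("open cover", q[m].min(0),q[m].max(0),m.sum())
E
```

```text
(array([-0.1, -0.5, -0.4]), 0.0298, array([0.523, 0.024, 0.164]), 12.6)
(array([-0.6, -0.3,  0.5]), 0.03, array([0.346, 0.157, 0.3  ]), 15.8)
(np.int64(1783), 0.5006, 0.2947, 291.2, 3.1, -45.1, np.float64(0.0603), [168.0, 411.0]) [-0.128   0.1854  0.    ]
(np.int64(781), 0.3345, 0.3015, 34.2, 30.5, 13.7, np.float64(0.0602), [82.0, 334.0]) [-0.2558  0.079   0.    ]
(np.int64(630), 0.4102, 0.2286, 34.2, 30.6, -36.1, np.float64(0.0601), [166.0, 326.0]) [-0.1507  0.0758  0.    ]
(np.int64(464), 0.2846, -0.1964, 59.7, 27.9, 1.0, np.float64(0.0601), [291.0, 54.0]) [ 0.0414 -0.3236  0.    ]
(np.int64(272), 0.2362, -0.2384, 31.8, 14.3, -1.7, np.float64(0.0599), [288.0, 10.0]) [ 0.0337 -0.3872  0.    ]
(np.int64(72), 0.4516, -0.146, 15.1, 2.8, 45.6, np.float64(0.0634), [344.0, 157.0]) [ 0.1314 -0.1742  0.    ]
(np.int64(62), 0.5371, -0.0145, 39.7, 3.9, 48.5, np.float64(0.0522), [326.0, 255.0]) [ 0.1065 -0.0193  0.    ]
(np.int64(1523), 0.4986, 0.2971, 286.4, 4.6, -45.5, np.float64(0.0777), [169.0, 418.0]) [-0.1311  0.1859  0.    ]
(np.int64(393), 0.2849, -0.1958, 59.1, 26.1, -0.2, np.float64(0.0779), [298.0, 46.0]) [ 0.0412 -0.323   0.    ]
(np.int64(148), 0.2453, -0.2382, 27.8, 8.1, -35.9, np.float64(0.0767), [299.0, 4.0]) [ 0.0403 -0.381   0.    ]
(np.int64(106), 0.4501, -0.1473, 22.7, 3.4, 45.2, np.float64(0.0781), [352.0, 152.0]) [ 0.1311 -0.1762  0.    ]
(np.int64(53), 0.6441, 0.1486, 19.8, 2.1, -46.5, np.float64(0.0774), [321.0, 386.0]) [0.0764 0.1734 0.    ]
open cover [ 0.06671702 -0.09675575  0.09088064] [0.13442596 0.0934757  0.16269529] 1562
```

View pics/f.png

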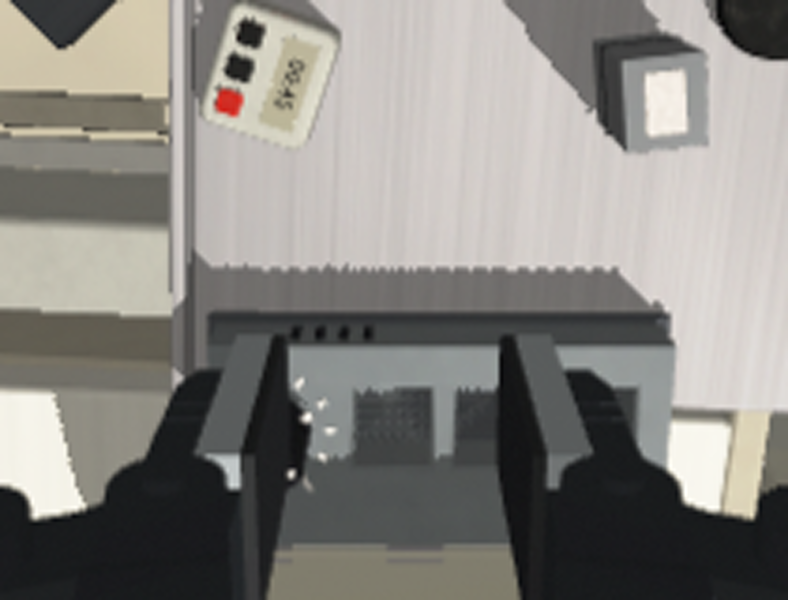

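The cover is on its stop, with the handle top at about 0.16 m. The fingers hide the dial at crop (295,430), so I'll open the gripper and look again centred on the dial.

```bash
python3 - <<'E'
from h import *
bot.set_gripper(.085)
for x in (-.15,-.135,-.12):
    p=unit2w(x,-.07,.28)
    if ik(p,UY): break
print(x)
bot.move_pose(list(p),DOWN(UY)); bot.sleep(.3)
im,d,c=cloud("wrist"); P=world(d,c); np.savez("w3.npz",im=im,d=d,P=P)
K=np.array(c["camera_matrix"]);T=np.linalg.inv(c["T"])
def pix(w): v=T@np.r_[w,1]; return K[0,2]+K[0,0]*v[0]/-v[2], K[1,2]+K[1,1]*-v[1]/-v[2]
u,v=map(int,pix(unit2w(-.009,-.07,.05))); print(u,v)
u0=max(0,min(u-80,352));v0=max(0,min(v-60,264))
save(cv2.resize(im[v0:v0+120,u0:u0+160],(800,600),interpolation=cv2.INTER_CUBIC),"g.png")
q=w2unit(P); m=(d>0)&(abs(q[...,0]+.009)<.03)&(abs(q[...,1]+.07)<.03)&(q[...,2]>.07)&(q[...,2]<.085)
r=q[m]; print(m.sum(),cv2.minAreaRect((r[:,:2]*1000).astype(np.float32)),r[:,2].mean())
# base top outline
m=(d>0)&(abs(q[...,1])<.12)&(q[...,0]>-.06)&(q[...,0]<.02)&(q[...,2]>.025)&(q[...,2]<.035); r=q[m]; print("base x,y",np.percentile(r,[.5,99.5],axis=0).round(4))
E
```

```text
-0.15
253 266
266 ((-8.981433868408203, -69.75547790527344), (13.693426132202148, 33.2662353515625), 30.845998764038086) 0.07681005125885831
base x,y [[-0.0459 -0.0947  0.0254]
 [ 0.0197  0.0935  0.0329]]
```

View pics/g.png

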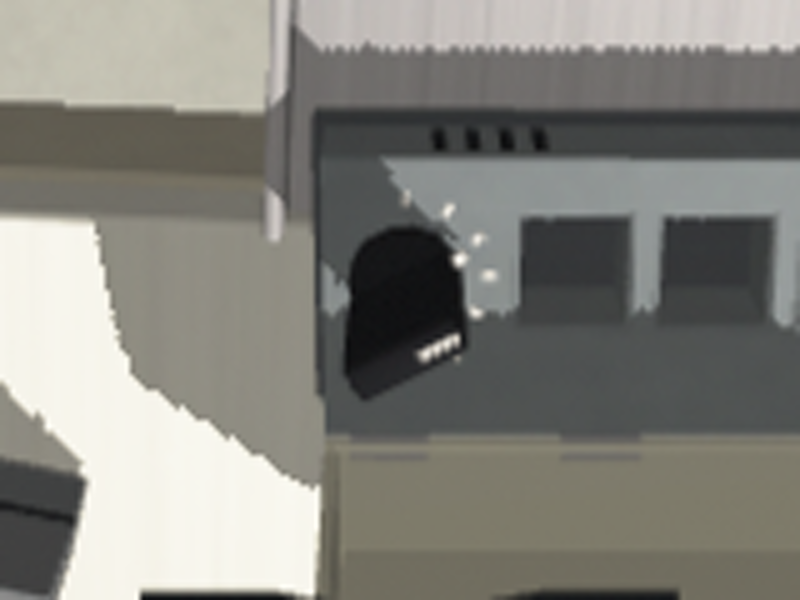

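The pointer's white line is at crop (437,348), at the right end of the bar. Depth puts the bar about 60° clockwise from the front, so the dial is in click 2 (60°) and needs +90° clockwise.

```bash
python3 - <<'E'
from h import *
p=unit2w(-.009,-.07,.055); y0=np.radians(30-90)+UY+np.pi
bot.set_gripper(.034,60)
for k in (0,45,90): print(k,[r[1][-1] for r in ik(p,y0-np.radians(k))])
bot.move_pose(list(p+[0,0,.12]),DOWN(y0))
print(bot.move_l(list(p),.1,force_limit=15),F())
bot.set_gripper(0,60); print(F())
for k in range(15,91,15):
    bot.move_l(list(p),.1,rotation=DOWN(y0-np.radians(k)))
    s=bot.read_state(); print(k,F(),s["ft_torque"].round(3),s["ee_rot"].round(3),s["joints"][-1].round(2))
E
```

```text
0 [np.float64(2.06), np.float64(-0.07), np.float64(-0.07)]
45 [np.float64(2.35), np.float64(-0.86), np.float64(-0.86)]
90 [np.float64(1.64), np.float64(-1.63), np.float64(-1.63)]
False (array([-0.9, -0.4,  0.3]), 0.0341, array([0.418, 0.025, 0.055]), 21.3)
(array([ 1.9, -0.9,  6.5]), 0.0124, array([0.418, 0.025, 0.056]), 21.6)
15 (array([ 4. , -2.9,  5.1]), 0.0121, array([0.418, 0.025, 0.056]), 22.0) [-0.692 -0.886  0.008] [-1.573 -0.     1.099] 2.01
30 (array([ 6. , -4.7,  3. ]), 0.0121, array([0.419, 0.025, 0.056]), 22.4) [-0.822 -1.24  -0.009] [-1.573e+00 -1.000e-03  8.370e-01] 1.8
45 (array([ 8.8, -6. , -0.1]), 0.0121, array([0.419, 0.025, 0.056]), 22.8) [-1.146 -1.653  0.1  ] [-1.573 -0.002  0.575] 1.58
60 (array([ 8.3, -8.1, -0.5]), 0.0121, array([0.419, 0.025, 0.056]), 23.2) [-1.609 -1.863 -0.048] [-1.572 -0.002  0.313] 1.36
75 (array([ 8.8, -9.9,  0.3]), 0.0121, array([0.419, 0.024, 0.056]), 23.7) [-2.119e+00 -1.946e+00 -2.000e-03] [-1.572 -0.003  0.051] 1.14
90 (array([ 10.6, -11.4,   0.2]), 0.0123, array([0.419, 0.024, 0.056]), 24.1) [-2.577 -1.998 -0.013] [-1.571 -0.003 -0.211] 0.92
```

```bash
cat >> h.py <<'E'
def look(xy=(-.15,-.03),z=.30,fn=None):
    bot.move_pose(list(unit2w(xy[0],xy[1],z)),DOWN(UY)); bot.sleep(.3)
    im,d,c=cloud("wrist")
    if fn: save(im,fn)
    return im,d,world(d,c)
def bar(P,d):
    q=w2unit(P); m=(d>0)&(abs(q[...,0]+.009)<.03)&(abs(q[...,1]+.07)<.03)&(q[...,2]>.072)&(q[...,2]<.085)
    r=q[m]; return m.sum(),cv2.minAreaRect((r[:,:2]*1000).astype(np.float32)) if m.sum()>5 else None
def near(yaw,ref): return ref+(yaw-ref+np.pi/2)%np.pi-np.pi/2
def pick(x,y,ang,ref,z=.037):
    """ang: direction (rad, world) of the 34 mm side = jaw axis"""
    yaw=near(ang-np.pi/2,ref); bot.set_gripper(.064,60)
    bot.move_pose([x,y,.16],DOWN(yaw)); print("down",bot.move_l([x,y,z],.12,force_limit=15),F())
    bot.set_gripper(0,60); print("grip",F()); bot.move_l([x,y,.17],.15); print("lift",F())
def insert(sy,ref,z=.037,off=(0,0)):
    yaw=near(UY+np.pi/2,ref); p=unit2w(-.009+off[0],sy+off[1],0)
    bot.move_pose(list(p+[0,0,.17]),DOWN(yaw)); bot.move_l(list(p+[0,0,z+.034]),.15); print("above",F())
    hit=bot.move_l(list(p+[0,0,z+.004]),.04,force_limit=20); print("ins",hit,F())
    return hit
E
python3 - <<'E'
from h import *
p=unit2w(-.009,-.07,.055)
bot.set_gripper(.034); print(F()); bot.move_l(list(p+[0,0,.15]),.15); bot.set_gripper(.085)
im,d,P=look((-.15,-.07),.28); print(bar(P,d))
save(cv2.resize(im[200:320,170:330],(800,600),interpolation=cv2.INTER_CUBIC),"i.png")
bl=[t for t in tops(P,d) if abs(t[3]-34)<3 and abs(t[4]-30)<3]; print(bl)
E
```

```text
(array([0.4, 0.2, 0.2]), 0.0339, array([0.417, 0.026, 0.055]), 24.4)
(np.int64(243), ((-9.172618865966797, -70.22132873535156), (34.19670486450195, 13.237956047058105), 29.944852828979492))
[(np.int64(922), 0.3344, 0.3014, 34.4, 30.7, 13.5, np.float64(0.0601), [80.0, 382.0]), (np.int64(720), 0.41, 0.2282, 34.3, 29.7, -35.2, np.float64(0.0601), [169.0, 370.0])]
```

View pics/i.png

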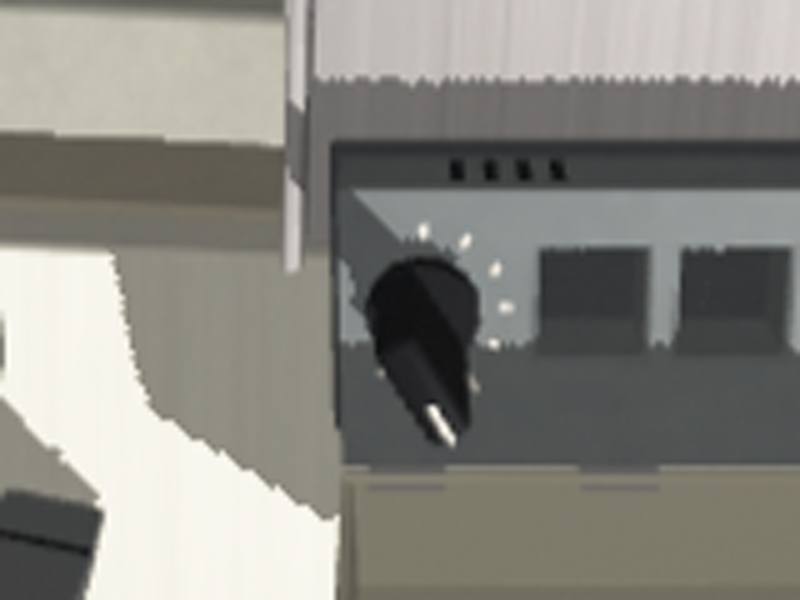

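The pointer's white line is at (440,425), back and right, and the bar measures 30°, so the dial is in its fifth click (150°). Next is block B into socket 0.

```bash
python3 - <<'E'
from h import *
pick(.4101,.2285,np.radians(-35.7),.836)
insert(.042,.836)
E
```

```text
down False (array([0.5, 0.1, 0.4]), 0.0641, array([0.41 , 0.229, 0.038]), 29.8)
grip (array([-1. , -1.7,  8.1]), 0.0337, array([0.41 , 0.229, 0.038]), 30.1)
lift (array([ 0.1, -0. , -2.4]), 0.033, array([0.41 , 0.228, 0.169]), 31.2)
above (array([-0. ,  0.7, -1.7]), 0.0329, array([0.493, 0.109, 0.072]), 32.6)
ins True (array([ 2.7, -0.2,  3.5]), 0.0338, array([0.494, 0.108, 0.067]), 32.9)
```

```bash
cat >> h.py <<'E'
def search(sy,ref,z=.037,r=(0,.0015,.003)):
    yaw=near(UY+np.pi/2,ref); best=None
    for rr in r:
        for a in ([0] if rr==0 else np.arange(0,360,45)):
            o=rr*np.array([np.cos(np.radians(a)),np.sin(np.radians(a))])
            p=unit2w(-.009+o[0],sy+o[1],0)
            z0=bot.read_state()["tool_pos"][2]
            bot.move_l(list(p+[0,0,z+.034]),.1,rotation=DOWN(yaw))
            hit=bot.move_l(list(p+[0,0,z+.004]),.05,force_limit=25)
            s=bot.read_state(); print(round(rr*1000,1),a,hit,s["tool_pos"].round(4),s["wrist_force"].round(1),s["ft_torque"].round(2))
            if s["tool_pos"][2]<z+.022: return o,hit
    return None,True
E
python3 - <<'E'
from h import *
print(search(.042,.836))
E
```

```text
0 0 True [0.4931 0.1089 0.0659] [0.6 1.1 1.6] [ 0.46 -0.17  0.02]
1.5 0 True [0.4943 0.1076 0.0651] [2.2 0.7 1.2] [ 0.17 -0.32  0.  ]
1.5 45 True [0.4948 0.109  0.0639] [0.8 0.9 0.2] [ 0.21 -0.25 -0.02]
1.5 90 True [0.494  0.1098 0.063 ] [0.1 1.6 3. ] [0.37 0.01 0.04]
1.5 135 True [0.4933 0.1103 0.0617] [1.3 1.  1.4] [ 0.25 -0.24 -0.04]
1.5 180 True [0.4923 0.1097 0.0607] [2.3 0.1 0. ] [ 0.04 -0.29 -0.07]
1.5 225 True [0.4913 0.1087 0.0598] [-0.5  1.2  3.4] [0.32 0.04 0.03]
1.5 270 True [0.4922 0.1075 0.0583] [ 1.5  0.9 -1.4] [ 0.17 -0.24 -0.01]
(array([-2.7554553e-19, -1.5000000e-03]), True)
```

```bash
python3 - <<'E'
from h import *
s=bot.read_state();print(s["tool_pos"],s["ee_rot"])
im,d,c=cloud("wrist"); P=world(d,c); np.savez("w4.npz",im=im,d=d,P=P)
save(cv2.resize(im,(800,600)),"j.png")
E
```

```text
[0.49218297 0.10753643 0.05825716] [-1.57167605e+00 -6.61699160e-04  8.35001213e-01]
```

View pics/j.png

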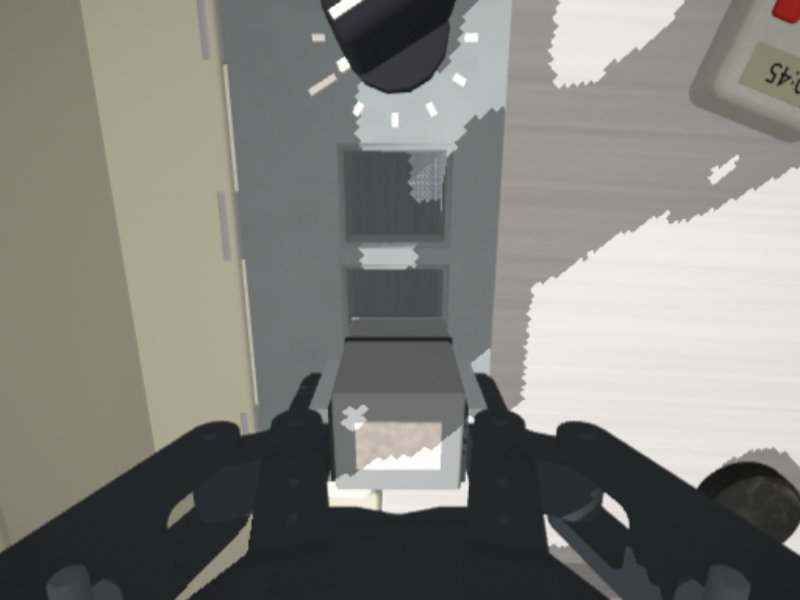

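```bash
python3 - <<'E'
from h import *
z=np.load("w4.npz");P=z["P"];d=z["d"];q=w2unit(P); ok=d>0
flat=ok&(abs(q[...,2]-.03)<.006)
print("base z",np.median(q[flat&(abs(q[...,0]+.009)<.035)&(abs(q[...,1]+.0)<.05)],0))
hole=ok&(q[...,2]<.0245)&(abs(q[...,0]+.009)<.03)&(q[...,2]>-.01)
top=lambda y0,y1:np.sort(q[flat&(q[...,1]>y0)&(q[...,1]<y1)][:,0])
for yc in (-.042,0):
    x=top(yc-.008,yc+.008); x=x[abs(x+.009)<.035]; g=np.diff(x); i=g.argmax(); print("socket x edges",yc,x[i],x[i+1],(x[i]+x[i+1])/2)
r=q[flat&(abs(q[...,0]+.009)<.012)][:,1]; r=np.sort(r[(r>-.07)&(r<.06)]); g=np.diff(r); 
for i in np.argsort(g)[-3:]: print("y gap",r[i],r[i+1],(r[i]+r[i+1])/2)
m=ok&(abs(q[...,0]+.009)<.03)&(abs(q[...,1]-.042)<.03)&(q[...,2]>.06)&(q[...,2]<.13)
zt=np.percentile(q[m][:,2],90); t=m&(abs(q[...,2]-zt)<.003); r=q[t]
print("block top",zt,cv2.minAreaRect((r[:,:2]*1000).astype(np.float32)),t.sum()); print(w2unit(bot.read_state()["tool_pos"]))
# front face of block, lowest visible points
f=m=ok&(abs(q[...,0]+.009)<.012)&(q[...,1]>.01)&(q[...,1]<.06)&(q[...,2]>.032)
for h in np.arange(.03,zt,.006):
    s=f&(abs(q[...,2]-h)<.003); 
    if s.sum()>3: print(round(h,3),"ymin",q[s][:,1].min().round(4),s.sum())
E
```

```text
base z [-0.01060001 -0.01310695  0.03008281]
socket x edges -0.042 -0.009422451972133154 -0.008903714149331502 -0.009163083060732328
socket x edges 0 -0.009459794428911865 -0.008892628810264949 -0.009176211619588407
y gap -0.058906016999122256 -0.05834473611125089 -0.05862537655518657
y gap 0.005680020983593885 0.02247705815914114 0.014078539571367512
y gap -0.0363823638730229 -0.004546808743697666 -0.02046458630836028
block top 0.12634686025449182 ((-9.232227325439453, 27.973806381225586), (49.73017120361328, 9.60611629486084), 0.1554863005876541) 2310
[-0.00869803  0.04089073  0.05825615]
0.036 ymin 0.0221 68
0.042 ymin 0.0218 170
0.048 ymin 0.022 192
0.054 ymin 0.0222 188
0.06 ymin 0.0222 254
0.066 ymin 0.0229 265
0.072 ymin 0.0231 310
0.078 ymin 0.0233 357
0.084 ymin 0.0234 394
0.09 ymin 0.0236 3928
0.12 ymin 0.0319 7
0.126 ymin 0.0238 914
```

```bash
python3 - <<'E'
from h import *
z=np.load("w4.npz");P=z["P"];d=z["d"];q=w2unit(P); ok=d>0
for n,u in (("col x=-9",258),):
    pass
m=ok&(abs(q[...,0]+.009)<.01)
Y=np.arange(-.064,.03,.001)
print([(round(y*1000),round(np.median(q[m&(abs(q[...,1]-y)<.0006)][:,2])*1000) if (m&(abs(q[...,1]-y)<.0006)).sum()>2 else None) for y in Y])
m=ok&(abs(q[...,1]+.045)<.008)&(q[...,2]<.05)
print([(round(y*1000),round(np.median(q[m&(abs(q[...,0]-y)<.0006)][:,2])*1000) if (m&(abs(q[...,0]-y)<.0006)).sum()>2 else None) for y in np.arange(-.034,.016,.001)])
b=ok&(abs(q[...,0]+.009)<.03)&(abs(q[...,1]-.038)<.02)&(abs(q[...,2]-.0905)<.0025); r=q[b]
print(cv2.minAreaRect((r[:,:2]*1000).astype(np.float32)),np.median(r[:,2]),np.percentile(r,[1,99],axis=0).round(4))
E
```

```text
[(-64, 73), (-63, 68), (-62, 64), (-61, 61), (-60, 58), (-59, 50), (-58, 43), (-57, 38), (-56, 38), (-55, 37), (-54, 33), (-53, 30), (-52, 30), (-51, 30), (-50, 30), (-49, 30), (-48, 30), (-47, 30), (-46, 30), (-45, 30), (-44, 30), (-43, 30), (-42, 30), (-41, 30), (-40, 30), (-39, 30), (-38, 30), (-37, 29), (-36, 16), (-35, 6), (-34, 6), (-33, 6), (-32, 6), (-31, 6), (-30, 6), (-29, 6), (-28, 6), (-27, 6), (-26, 6), (-25, 6), (-24, 6), (-23, 6), (-22, 6), (-21, 6), (-20, 6), (-19, 6), (-18, 6), (-17, 6), (-16, 6), (-15, 6), (-14, 6), (-13, 6), (-12, 6), (-11, 6), (-10, 6), (-9, 6), (-8, 6), (-7, 6), (-6, 6), (-5, 7), (-4, 23), (-3, 30), (-2, 30), (-1, 30), (0, 30), (1, 30), (2, 30), (3, 30), (4, 30), (5, 29), (6, 28), (7, None), (8, None), (9, None), (10, 6), (11, 6), (12, 6), (13, 6), (14, 6), (15, 6), (16, 6), (17, 6), (18, 6), (19, 6), (20, 7), (21, 148), (22, 144), (23, 59), (24, 78), (25, 88), (26, 91), (27, 91), (28, 91), (29, 131)]
[(-34, 30), (-33, 30), (-32, 30), (-31, 30), (-30, 30), (-29, 30), (-28, 30), (-27, 30), (-26, 30), (-25, 30), (-24, 30), (-23, 30), (-22, 30), (-21, 30), (-20, 30), (-19, 30), (-18, 30), (-17, 30), (-16, 30), (-15, 30), (-14, 30), (-13, 30), (-12, 30), (-11, 30), (-10, 30), (-9, 30), (-8, 31), (-7, 30), (-6, 30), (-5, 30), (-4, 30), (-3, 30), (-2, 30), (-1, 30), (0, 30), (1, 30), (2, 30), (3, 30), (4, 30), (5, 30), (6, 30), (7, 30), (8, 30), (9, 30), (10, 30), (11, 30), (12, 30), (13, 30), (14, 30), (15, 30)]
((-9.311258316040039, 39.13928985595703), (58.775394439697266, 30.965486526489258), 0.4185744822025299) 0.09071790966521372 [[-0.0294  0.0244  0.0882]
 [ 0.0104  0.0535  0.0925]]
```

The depth profile shows the holes at unit y from -36 to -5 and from about +6 on. So the sockets are at y ≈ -21, +21 and +63, and I was pressing on the web between two of them. I'll put this block in the middle socket (+21), allowing for its slip in the grip.

```bash
python3 - <<'E'
from h import *
p=unit2w(-.009,.0237,0); yaw=UY+np.pi/2
bot.move_l(list(bot.read_state()["tool_pos"]+[0,0,.02]),.1)
bot.move_l(list(p+[0,0,.068]),.1,rotation=DOWN(yaw))
print(bot.move_l(list(p+[0,0,.0445]),.04,force_limit=25),F())
print(bot.read_state()["ft_torque"].round(2), w2unit(bot.read_state()["tool_pos"]))
E
```

```text
False (array([ 7. ,  1. , -7.8]), 0.0333, array([0.481, 0.095, 0.044]), 39.1)
[ 0.16 -1.97  0.02] [-0.00849859  0.02443897  0.044087  ]
```

```bash
python3 - <<'E'
from h import *
p=unit2w(-.009,.021,0)
bot.set_gripper(.046); print(F())
bot.move_l(list(p+[0,0,.056]),.05); bot.set_gripper(0,60); print(F())
print(bot.move_l(list(p+[0,0,.043]),.04,force_limit=45),F())
bot.set_gripper(.046); bot.move_l(list(p+[0,0,.16]),.15)
im,d,P=look((-.15,0),.3); q=w2unit(P); ok=d>0
for t in tops(P,d,.055,.075,nmin=150):
    print(t,w2unit([t[1],t[2],0]).round(4))
print(bar(P,d))
E
```

```text
(array([-0.4, -0.2,  0.2]), 0.046, array([0.48 , 0.095, 0.044]), 39.4)
(array([-2.3, -1.8, 11.7]), 0.0325, array([0.479, 0.093, 0.056]), 40.0)
True (array([ 0.9,  0.5, -0. ]), 0.0325, array([0.48 , 0.093, 0.055]), 40.2)
(np.int64(1637), 0.5015, 0.2938, 294.7, 4.2, -45.5, np.float64(0.0651), [166.0, 398.0]) [-0.1268  0.1854  0.    ]
(np.int64(748), 0.3346, 0.3015, 34.1, 30.2, 13.5, np.float64(0.0602), [82.0, 319.0]) [-0.2557  0.0791  0.    ]
(np.int64(517), 0.4781, 0.0938, 34.3, 29.1, -42.0, np.float64(0.0661), [263.0, 269.0]) [-0.0099  0.0214  0.    ]
(np.int64(503), 0.2853, -0.1961, 59.6, 28.7, -1.2, np.float64(0.0654), [293.0, 39.0]) [ 0.0417 -0.3229  0.    ]
(np.int64(177), 0.4509, -0.1467, 31.1, 3.2, 46.9, np.float64(0.0665), [346.0, 142.0]) [ 0.1313 -0.1752  0.    ]
(np.int64(31), ((0.600153923034668, -60.1522216796875), (5.075618743896484, 11.720425605773926), 75.17146301269531))
```

Block B is home: its top is at 0.0661, centred at (-9.9, 21.4) mm and square. Now block A goes into socket 0.

```bash
python3 - <<'E'
from h import *
pick(.3346,.3016,np.radians(13.5),.836)
insert(.063,.836)
s=bot.read_state(); print(w2unit(s["tool_pos"]).round(4),s["ft_torque"].round(2))
E
```

```text
down False (array([ 0.5, -0.3, -0.6]), 0.064, array([0.335, 0.302, 0.037]), 46.4)
grip (array([-1.1, -2.5, 11.7]), 0.0334, array([0.335, 0.302, 0.038]), 46.7)
lift (array([ 0.6,  0.8, -1.5]), 0.0332, array([0.334, 0.301, 0.169]), 47.8)
above (array([ 0. ,  0.6, -1.1]), 0.0333, array([0.507, 0.125, 0.072]), 49.6)
ins True (array([-1.9, -1.4, 12.1]), 0.0331, array([0.507, 0.124, 0.044]), 50.2)
[-0.0084  0.0635  0.0436] [-0.18  0.54 -0.01]
```

```bash
python3 - <<'E'
from h import *
p=bot.read_state()["tool_pos"]; bot.set_gripper(.046); bot.move_l(list(p+[0,0,.13]),.15); bot.set_gripper(.085)
im,d,P=look((-.13,.0),.3)
for t in tops(P,d,.055,.075,nmin=200)[:5]: print(t,w2unit([t[1],t[2],0]).round(4))
for x,y in ((-.03,-.17),(0,-.17),(.02,-.17),(.02,-.15)):
    if ik(unit2w(x,y,.3),UY): break
print(x,y)
im,d,P=look((x,y),.3,"k.png")
for t in tops(P,d,.055,.075,nmin=200)[:6]: print(t,w2unit([t[1],t[2],0]).round(4))
E
```

```text
(np.int64(1643), 0.4935, 0.3018, 270.0, 2.9, -45.1, np.float64(0.0655), [148.0, 401.0]) [-0.1381  0.1859  0.    ]
(np.int64(1087), 0.5327, 0.0157, 189.4, 58.8, 48.0, np.float64(0.0616), [317.0, 254.0]) [0.083  0.0001 0.    ]
(np.int64(528), 0.5058, 0.1247, 33.9, 29.9, -41.9, np.float64(0.066), [250.0, 298.0]) [-0.0101  0.0629  0.    ]
(np.int64(516), 0.4779, 0.0944, 33.3, 29.8, -41.9, np.float64(0.0662), [250.0, 269.0]) [-0.0105  0.0217  0.    ]
(np.int64(384), 0.2772, -0.1931, 54.2, 18.4, 20.0, np.float64(0.0648), [278.0, 34.0]) [ 0.0337 -0.3261  0.    ]
-0.03 -0.17
(np.int64(1065), 0.6439, 0.1506, 160.8, 5.7, -45.3, np.float64(0.065), [247.0, 498.0]) [0.0749 0.1748 0.    ]
(np.int64(992), 0.4361, -0.1615, 191.6, 2.7, 45.1, np.float64(0.0653), [277.0, 236.0]) [ 0.1303 -0.1961  0.    ]
(np.int64(716), 0.5058, 0.1238, 34.5, 31.5, -40.9, np.float64(0.0658), [183.0, 428.0]) [-0.0095  0.0622  0.    ]
(np.int64(693), 0.4782, 0.0931, 34.3, 30.4, -42.6, np.float64(0.066), [183.0, 397.0]) [-0.0094  0.0209  0.    ]
(np.int64(480), 0.4078, -0.1344, 34.0, 30.4, 33.5, np.float64(0.0603), [250.0, 236.0]) [ 0.0911 -0.195   0.    ]
(np.int64(299), 0.286, -0.1952, 58.5, 23.4, -3.8, np.float64(0.065), [216.0, 145.0]) [ 0.0416 -0.3218  0.    ]
```

View pics/k.png

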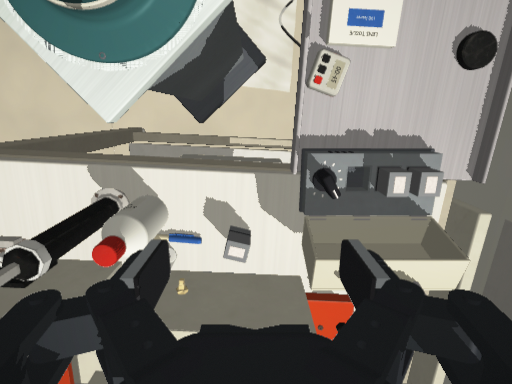

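```bash
python3 - <<'E'
from h import *
for n in ("top","scene"):
    z=np.load(n+".npz"); q=w2unit(z["P"].reshape(-1,3)); q=q[z["d"].ravel()>0]
    for y0 in (-.26,-.23,-.2,-.17):
        m=(q[:,1]>y0)&(q[:,1]<y0+.03)&(q[:,0]>0.115)&(q[:,0]<.3)
        print(n,y0,[(round(float(h),2),round(float(q[m&(q[:,2]>h)&(q[:,2]<h+.03),0].min(initial=9)),3)) for h in np.arange(.02,.45,.03)])
    m=(q[:,1]>-.3)&(q[:,1]<-.1)&(q[:,0]>0.02)&(q[:,0]<.12)&(q[:,2]>.07); print(q[m][:, :].max(0,initial=-9) , m.sum(), [tuple(np.round(v,3)) for v in q[m][::max(1,m.sum()//8)]])
from scipy.spatial.transform import Rotation as R
for phi in (0,8,12,15,18):
    for yaw in (-.986,-.986+np.pi):
        for s in (1,-1):
            Rm=R.from_euler("xyz",DOWN(yaw))*R.from_euler("z",s*phi,degrees=True)
            a=Rm.apply([0,1,0]); e=Rm.as_euler("xyz")
            # grasp point at z .048
            qv=bot.inverse_kinematics(list(np.array([.4078,-.1344,.045])+.011*a),list(e)); au=w2unit(np.r_[U0+a[:2],0])
            print(phi,round(yaw,2),s,"approach unit",au[:2].round(2),None if qv is None else np.round(qv,2))
E
```

```text
top -0.26 [(0.02, 9.0), (0.05, 0.13), (0.08, 0.126), (0.11, 0.13), (0.14, 0.131), (0.17, 0.13), (0.2, 0.182), (0.23, 0.181), (0.26, 0.181), (0.29, 0.184), (0.32, 9.0), (0.35, 9.0), (0.38, 0.296), (0.41, 0.295), (0.44, 9.0)]
top -0.23 [(0.02, 9.0), (0.05, 0.132), (0.08, 0.131), (0.11, 0.131), (0.14, 0.131), (0.17, 0.131), (0.2, 0.183), (0.23, 0.183), (0.26, 0.183), (0.29, 9.0), (0.32, 9.0), (0.35, 9.0), (0.38, 9.0), (0.41, 9.0), (0.44, 9.0)]
top -0.2 [(0.02, 9.0), (0.05, 0.133), (0.08, 0.133), (0.11, 0.133), (0.14, 0.133), (0.17, 0.133), (0.2, 0.184), (0.23, 0.185), (0.26, 0.184), (0.29, 9.0), (0.32, 9.0), (0.35, 9.0), (0.38, 9.0), (0.41, 9.0), (0.44, 9.0)]
top -0.17 [(0.02, 9.0), (0.05, 0.135), (0.08, 0.134), (0.11, 0.135), (0.14, 0.135), (0.17, 0.135), (0.2, 0.186), (0.23, 0.186), (0.26, 0.158), (0.29, 0.167), (0.32, 0.167), (0.35, 0.167), (0.38, 0.167), (0.41, 0.166), (0.44, 9.0)]
[ 0.11932034 -0.26214443  0.1123257 ] 10 [(np.float64(0.119), np.float64(-0.262), np.float64(0.107)), (np.float64(0.119), np.float64(-0.263), np.float64(0.112)), (np.float64(0.116), np.float64(-0.263), np
[... 2844 characters left out ...]
 0.84  1.08  2.14 -0.99  1.06 -1.34]
15 -0.99 1 approach unit [-0.25  0.06] [ 0.38  0.51 -0.04  2.08 -0.2   0.77  1.09]
15 -0.99 -1 approach unit [ 0.25 -0.06] [ 0.16  0.38 -0.05  2.35  0.75  0.32 -0.01]
15 2.16 1 approach unit [ 0.25 -0.06] [ 1.04  0.66 -1.09  2.33  1.33  0.81  2.7 ]
15 2.16 -1 approach unit [-0.25  0.06] [-0.47  0.86  1.08  2.11 -0.98  1.13 -1.33]
18 -0.99 1 approach unit [-0.3   0.08] [ 0.39  0.54 -0.03  2.06 -0.23  0.82  1.13]
18 -0.99 -1 approach unit [ 0.3  -0.08] [ 0.1   0.38 -0.02  2.38  0.95  0.31 -0.23]
18 2.16 1 approach unit [ 0.3  -0.08] [ 1.02  0.66 -1.09  2.35  1.41  0.83  2.6 ]
18 2.16 -1 approach unit [-0.3   0.08] [-0.44  0.89  1.08  2.08 -0.98  1.2  -1.32]
```

C is at (236,240) in the image, only 40 mm from the 0.2 m high ledge behind it, so a vertical gripper body would hit the ledge. I'll grip it with a 14° tilt about the jaw axis and set it down clear of the ledge. Then I'll regrip it upright.

```bash
python3 - <<'E'
from h import *
from scipy.spatial.transform import Rotation as R
c=np.array([.4078,-.1344,0]); yaw=-.986
Rm=R.from_euler("xyz",DOWN(yaw))*R.from_euler("z",-14,degrees=True); a=Rm.apply([0,1,0]); e=list(Rm.as_euler("xyz"))
g=c+[0,0,.044]+.011*a
bot.set_gripper(.048,60)
bot.move_pose(list(g+[0,0,.14]),e); print(F())
print(bot.move_l(list(g),.1,force_limit=12),F())
bot.set_gripper(0,60); print(F())
bot.move_l(list(g+[0,0,.012]),.08); print(F())
s=unit2w(-.047,0)-np.r_[U0,0]
bot.move_l(list(g+s+[0,0,.012]),.1); print(bot.move_l(list(g+s+[0,0,-.002]),.04,force_limit=8),F())
bot.set_gripper(.06); bot.move_l(list(g+s+[0,0,.14]),.15); bot.set_gripper(.085)
im,d,P=look((-.03,-.17),.3)
for t in tops(P,d,.05,.075,nmin=200)[:6]: print(t,w2unit([t[1],t[2],0]).round(4))
E
```

```text
(array([0.4, 1. , 1.5]), 0.0477, array([ 0.409, -0.136,  0.174]), 56.1)
False (array([ 0.7,  0.7, -0.4]), 0.0479, array([ 0.409, -0.137,  0.034]), 57.7)
(array([-1.6,  1.5,  7.7]), 0.0334, array([ 0.41 , -0.137,  0.034]), 57.9)
(array([ 0.7, -0.8, -1.3]), 0.0334, array([ 0.41 , -0.137,  0.046]), 58.2)
True (array([ 0.8,  1.1, -1.4]), 0.0332, array([ 0.375, -0.105,  0.033]), 59.2)
(np.int64(1368), 0.6402, 0.1529, 169.3, 6.4, -45.1, np.float64(0.061), [245.0, 498.0]) [0.0706 0.174  0.    ]
(np.int64(1146), 0.4352, -0.1621, 193.9, 2.6, 45.0, np.float64(0.064), [277.0, 236.0]) [ 0.13   -0.1971  0.    ]
(np.int64(779), 0.506, 0.1239, 34.2, 30.8, -42.3, np.float64(0.0657), [182.0, 428.0]) [-0.0094  0.0624  0.    ]
(np.int64(732), 0.4794, 0.0937, 33.9, 30.3, -42.6, np.float64(0.0658), [183.0, 398.0]) [-0.0089  0.0222  0.    ]
(np.int64(538), 0.3736, -0.1033, 34.0, 30.8, 33.7, np.float64(0.0602), [219.0, 237.0]) [ 0.0449 -0.1949  0.    ]
(np.int64(366), 0.5911, 0.0865, 51.3, 4.9, -43.5, np.float64(0.0619), [242.0, 440.0]) [0.0788 0.0918 0.    ]
```

```bash
python3 - <<'E'
from h import *
print([ (r[0],r[1][-1]) for r in ik([.3736,-.1033,.037],-.982)], [(round(r[0],2),r[1][-1]) for r in ik(unit2w(-.009,-.021,.04),-2.31)])
pick(.3736,-.1033,np.radians(33.7),-.986)
insert(-.021,-.986)
s=bot.read_state(); print(w2unit(s["tool_pos"]).round(4),s["ee_rot"].round(2))
E
```

```text
[(-0.982, np.float64(0.63)), (-4.123592653589793, np.float64(-1.42)), (2.159592653589793, np.float64(-1.42))] [(-2.31, np.float64(-1.19)), (-5.45, np.float64(1.96)), (0.83, np.float64(1.96))]
down False (array([-0.6,  0.2, -0.7]), 0.0642, array([ 0.374, -0.103,  0.038]), 64.2)
grip (array([-2.5, -0.3, 11.5]), 0.0331, array([ 0.374, -0.103,  0.038]), 64.6)
lift (array([ 0.9,  0. , -0.8]), 0.033, array([ 0.373, -0.103,  0.169]), 65.6)
above (array([0.6, 0.3, 0. ]), 0.033, array([0.451, 0.062, 0.072]), 68.1)
ins True (array([ 0.6, -0.3,  2. ]), 0.0329, array([0.451, 0.062, 0.043]), 68.7)
[-0.0083 -0.0207  0.0433] [-1.57  0.   -2.31]
```

```bash
cat >> h.py <<'E'
from scipy.spatial.transform import Rotation as R
def hpose(th,tilt,back=0,yaw=UY+np.pi/2,y=0):
    Rm=R.from_euler("xyz",DOWN(yaw))*R.from_euler("x",tilt,degrees=True); a=Rm.apply([0,1,0])
    b=handle(th,0,y); return list(b+(.011-back)*a),list(Rm.as_euler("xyz")),a
E
python3 - <<'E'
from h import *
p=bot.read_state()["tool_pos"]; bot.set_gripper(.046); bot.move_l(list(p+[0,0,.13]),.15); bot.set_gripper(.085)
im,d,P=look((-.13,-.03),.3)
for t in tops(P,d,.055,.075,nmin=200)[:6]: print(t,w2unit([t[1],t[2],0]).round(4))
print(bar(P,d))
save(cv2.resize(im[160:340,130:370],(800,600),interpolation=cv2.INTER_CUBIC),"l.png")
im,d,c=cloud("top"); q=w2unit(world(d,c)); m=(d>0)&(abs(q[...,1])<.03)&(q[...,0]>.09)&(q[...,0]<.15)&(q[...,2]>.14)&(q[...,2]<.18)
print("handle", np.median(q[m],0).round(4),q[m].min(0).round(4),q[m].max(0).round(4),m.sum(), w2unit(handle(1.85,0)).round(4))
for th in (1.85,1.5,1.2):
  for tl in (22,-22):
    for bk in (0,.1):
      p,e,a=hpose(th,tl,bk); qv=bot.inverse_kinematics(p,e); print(th,tl,bk,w2unit(np.r_[U0+a[:2],0])[:2].round(2),None if qv is None else np.round(qv,2))
E
```

```text
(np.int64(2067), 0.5048, 0.2905, 302.2, 3.2, -45.0, np.float64(0.0654), [157.0, 422.0]) [-0.1221  0.1851  0.    ]
(np.int64(1108), 0.5325, 0.0155, 189.7, 59.7, 47.7, np.float64(0.0618), [317.0, 278.0]) [ 0.083  -0.0002  0.    ]
(np.int64(540), 0.5057, 0.1247, 33.4, 30.3, -42.5, np.float64(0.066), [250.0, 319.0]) [-0.0102  0.0628  0.    ]
(np.int64(537), 0.4796, 0.0944, 34.0, 30.0, -42.0, np.float64(0.066), [251.0, 291.0]) [-0.0092  0.0228  0.    ]
(np.int64(527), 0.4492, 0.0627, 33.7, 30.0, -42.0, np.float64(0.0661), [250.0, 261.0]) [-0.0105 -0.0211  0.    ]
(np.int64(450), 0.2827, -0.1951, 58.5, 25.7, 6.2, np.float64(0.0653), [281.0, 56.0]) [ 0.0391 -0.3239  0.    ]
(np.int64(226), ((-9.150106430053711, -70.03018951416016), (33.43870162963867, 13.437660217285156), 31.110244750976562))
handle [ 0.1278 -0.0004  0.158 ] [ 0.1236 -0.0297  0.152 ] [0.134  0.0294 0.1615] 95 [0.125 0.    0.154]
1.85 22 0 [-0.37  0.  ] [ 0.28  0.6  -0.28  1.63 -0.1   1.22  2.48]
1.85 22 0.1 [-0.37  0.  ] [ 0.28  0.55 -0.24  1.48 -0.11  1.43  2.5 ]
1.85 -22 0 [0.37 0.  ] [ 0.16  0.36 -0.4   2.04  0.76  0.68  1.61]
1.85 -22 0.1 [0.37 0.  ] [ 0.16  0.18 -0.46  2.01  0.56  0.83  1.77]
1.5 22 0 [-0.37  0.  ] [ 0.25  0.51 -0.28  1.73 -0.13  1.21  2.45]
1.5 22 0.1 [-0.37  0.  ] [ 0.25  0.46 -0.24  1.57 -0.14  1.42  2.47]
1.5 -22 0 [0.37 0.  ] [ 0.12  0.28 -0.44  2.09  0.72  0.72  1.58]
1.5 -22 0.1 [0.37 0.  ] [ 0.12  0.1  -0.49  2.05  0.51  0.88  1.74]
1.2 22 0 [-0.37  0.  ] [ 0.22  0.46 -0.29  1.81 -0.16  1.17  2.43]
1.2 22 0.1 [-0.37  0.  ] [ 0.22  0.4  -0.24  1.66 -0.17  1.38  2.44]
1.2 -22 0 [0.37 0.  ] [ 0.08  0.24 -0.48  2.15  0.71  0.74  1.5 ]
1.2 -22 0.1 [0.37 0.  ] [ 0.07  0.06 -0.52  2.09  0.49  0.91  1.68]
```

View pics/l.png

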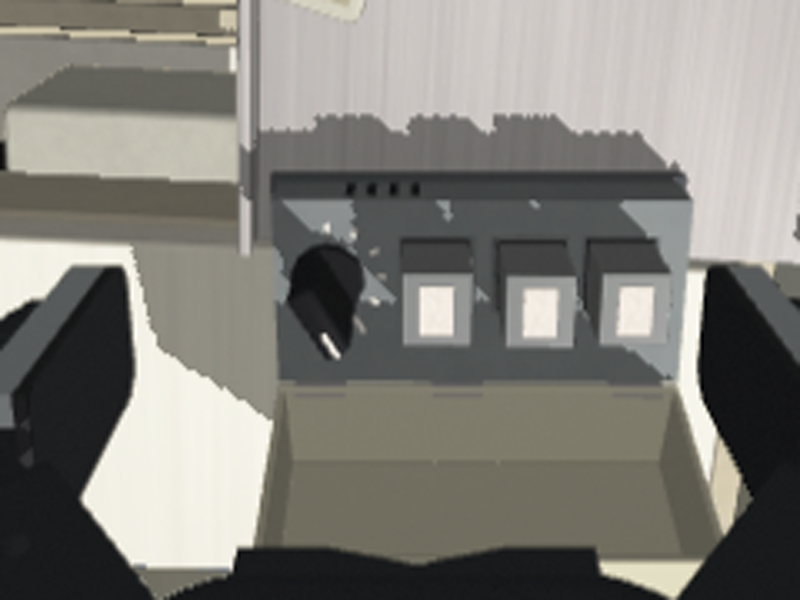

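All three blocks sit at a top height of 0.066 at (435,310), (540,315) and (635,310), square in their sockets. The dial pointer at (330,345) is in the fifth click. Now I'll close the cover with a tilted grip on the handle.

```bash
python3 - <<'E'
from h import *
bot.set_gripper(.03,40)
p,e,a=hpose(1.85,-22,.13); bot.move_pose(p,e); print(F())
p,e,a=hpose(1.85,-22,0); print(bot.move_l(p,.1,force_limit=12),F())
bot.set_gripper(0,40); print(F())
for th in list(np.arange(1.77,.05,-.08))+[.03,0]:
    tl=-22*np.clip((th-.3)/.9,0,1); p,e,a=hpose(th,tl); bot.move_l(p,.12,rotation=e,)
    f=F(); print(round(th,2),f[0],f[1])
print(F())
E
```

```text
(array([-0.2, -0.4,  0.1]), 0.0298, array([0.531, 0.018, 0.264]), 74.1)
False (array([-0.2,  0.1, -0.4]), 0.0301, array([ 0.567, -0.015,  0.144]), 75.6)
(array([ 3. , -3.9,  5.4]), 0.0084, array([ 0.568, -0.016,  0.145]), 75.9)
1.77 [ 2.6 -3.8  5.8] 0.008
1.69 [ 3.4 -4.9  7.2] 0.0078
1.61 [ 2.6 -5.4 10.6] 0.0085
1.53 [ 1.8 -6.8 14.2] 0.0086
1.45 [ 0.3 -7.4 19.6] 0.0085
1.37 [-1.6 -3.4 15.2] 0.0084
1.29 [-2.7 -2.5 14.7] 0.0081
1.21 [-0.2 -0.7  9.2] 0.0084
1.13 [-0.3 -0.4  7.1] 0.0085
1.05 [-1.5  0.8  7.4] 0.0081
0.97 [-1.4  1.4  7. ] 0.0083
0.89 [0.  1.4 4.4] 0.0084
0.81 [-2.1  2.7  8.4] 0.0087
0.73 [-0.3  2.9  4.1] 0.0084
0.65 [4.1 3.8 0.5] 0.0085
0.57 [-0.6  5.6  5.9] 0.0085
0.49 [-3.8  7.1  6.6] 0.0087
0.41 [1.3 5.2 3. ] 0.0084
0.33 [1.1 6.3 2.2] 0.0083
0.25 [ 2.8  4.7 -0.4] 0.0085
0.17 [ 6.4  1.6 -2.2] 0.0081
0.09 [ 7.2  1.3 -2. ] 0.0085
0.03 [ 8.4  0.4 -3. ] 0.0086
0 [10.7 -3.5  7.2] 0.0085
(array([10.7, -3.5,  7.2]), 0.0085, array([0.403, 0.134, 0.062]), 81.9)
```

```bash
python3 - <<'E'
from h import *
bot.set_gripper(.034); print(F()); p=bot.read_state()["tool_pos"]; bot.move_l(list(p+[0,0,.15]),.12)
bot.set_gripper(.085)
im,d,P=look((-.16,0),.32); print(F())
for lo,hi in((.08,.095),):
    for t in tops(P,d,lo,hi)[:2]: print(t,w2unit([t[1],t[2],0]).round(4))
q=w2unit(P); m=(d>0)&(q[...,0]<-.085)&(q[...,0]>-.11)&(abs(q[...,1])<.03)&(q[...,2]>.05); print("bar",np.median(q[m],0),q[m].max(0))
m=(d>0)&(abs(q[...,1])<.08)&(abs(q[...,0])<.04)&(q[...,2]>.05); A=np.c_[q[m][:,:2],np.ones(m.sum())]; print("plane",np.linalg.lstsq(A,q[m][:,2],rcond=None)[0])
im2,d2,c=cloud("top"); Q=world(d2,c)
for t in tops(Q,d2,.05,.07,nmin=40,box=(.55,.75,-.12,.0)): print("can",t)
save(np.hstack([cv2.resize(im[130:330,120:380],(400,308)),cv2.resize(im2[90:290,150:410],(400,308))]),"m.png")
E
```

```text
(array([-0.2,  0.1,  0.1]), 0.034, array([0.401, 0.134, 0.062]), 82.3)
(array([0.3, 0.1, 0.1]), 0.0848, array([0.352, 0.179, 0.32 ]), 86.0)
(np.int64(7561), 0.4712, 0.071, 190.1, 92.7, 47.8, np.float64(0.0871), [275.0, 254.0]) [ 0.0003 -0.0002  0.    ]
(np.int64(1101), 0.4833, 0.312, 243.2, 4.0, -45.6, np.float64(0.0877), [163.0, 400.0]) [-0.1525  0.1866  0.    ]
bar [-0.09516175 -0.00024346  0.07697367] [-0.08998627  0.02908091  0.08016022]
plane [ 0.00122143 -0.00051502  0.08721587]
can (np.int64(105), 0.6702, -0.05, 34.3, 29.3, 9.7, np.float64(0.0566), [135.0, 287.0])
```

View pics/m.png

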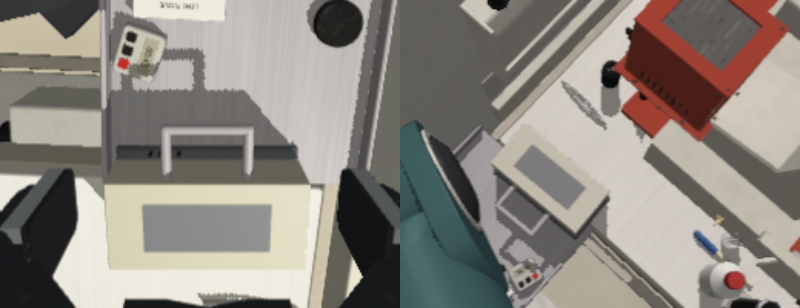

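The cover is closed and level, and the robot is clear. The canister hasn't moved, and the swabs and pot are still at (718,220)–(735,245).

```bash
python3 -c "
from h import *
bot.job_done(); print(F())"
```

```text
the job is handed in; nothing more can be done
the job is handed in; nothing more can be done
```

The unit is set up and I handed the job in at about 86 s on the robot's clock. I opened the cover onto its stop and turned the dial from click 2 to click 5. All three relay blocks went in, then I closed the cover and let go.

**Last checks:**
- **Blocks (before closing):** all three tops stood 66 mm up, which is fully home. They were within about 2 mm of the socket centres and square within about 0.5°.
- **Dial (before closing):** the bar sat at the fifth click, within about 1° of 150°, with the pointer on that side.
- **Cover (after closing):** the top is level to about 0.001 rad at 87 mm, with the handle back where it started. The robot is clear of everything.
- **Canister and swab pot:** the canister measured where it started. I checked the pot only by eye; it looked unmoved.

**What went wrong or differed:**
- **Wrong socket position:** I first assumed the sockets were centred on the unit, so the first block pressed on the strip between two sockets and slipped in the grip. I measured the real positions, regripped it and pushed it home. The force limit stopped that last push early, but depth readings then showed the block home.
- **Block near the microscope:** the third block stood too close to the ledge at the microscope's base for a vertical grip. I moved it clear with a tilted grip first.

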